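Post an offcut through the flap of the scrap box

ROBOT

A 6-joint arm with a two-finger parallel gripper is mounted at the origin on a cart in front of the work surface, level with it; the furniture and walls round the work are solid. World frame = base frame: x ahead of the robot, y to its left, z up, the work surface at z = 0. Lengths are in mm, angles in rad, forces in N, time in s.
With the tool pointing down it reaches from about 350 to 875 mm from the base axis. Payload 4.2 kg.
Tool frame: the origin (TCP) lies midway between the tips of the shut fingers; the grasp point (between the pads) lies arm.grip_depth behind it (arm.grip_depth is the distance from the TCP to the grasp point, in mm); z points along the fingers, y is the direction in which the jaws open and shut (so a half turn about z gives the same grasp; the last joint's range is limited). The gripper opens to 85 mm and grips with 20 to 120 N. Pads are 22 mm wide; open, the fingers measure 114 mm over their backs; the gripper's body (76 mm by 85 mm) begins 54 mm behind the grasp point. The pads swing forward as they close: fully open they stand 13 mm farther back than shut.
Start: joints at [-0.897, 0.385, 0.008, 0, -1.194, -0.259], TCP at [251.892, -571.97, 231.312] pointing down, gripper open.
Joint ranges: [-3.14, 3.14], [-1.21, 2.06], [-1.07, 1.41], [-3.16, 2.05], [-2.99, -0.16], [-3.1, 3.1]. Speed limits (rad/s): [2.79, 2.79, 3.14, 3.14, 3.14, 3.14].

INTERFACE

Orientations are given as a unit quaternion [x, y, z, w].
In Python, from bench import arm gives the robot as it stands.
- The arm moves only by the tool play_rows, never from a script. Its argument "motion" is one flat list of numbers, 7 for each row, row after row: the opening in per cent of the stroke, from 0 (shut) to 100 (fully open), then the shift along the world's x, y, z in cm, then the turn, a rotation vector about the world's x, y, z in degrees. A call has 1 to 5 rows; each row is the pose to reach, as a shift and turn from the pose commanded when the call began; what a row does not reach only later rows make up. A row lasts 1/8 s, in which the tool goes at most 62.5 mm and 10.7 degrees, less where a joint would pass 70% of its speed; a pose out of reach is approached as far as the arm can. A call with a gripper value outside its range is refused whole. The fingers move at their own pace and stop on an object; the grip force is fixed at half the most. Time passes only in rows, so rows that repeat a pose let the fingers close. It gives the time, the measured TCP pose, the force and the opening at its end, in the units of the state.
- arm.read_state(): the state, without advancing time (a new reading comes with each control period).
- arm.get_image(name): name is "side" or "top"; returns (picture, depth): 480x640x3 uint8, red, green, blue; 480x640 float32, mm along the optical axis (not along the pixel's ray), 0 where there is no reading.
- arm.camera_info(name): a dict with "fovy" (degrees; the focal length in pixels is half the picture's height over the tangent of half this angle, whatever the lens; pixels are square), "cx", "cy" (the principal point, pixels), "R" (3x3) and "t" (3): a world point X has camera coordinates R X + t. Camera axes: x right, y down, z forward; pixel columns grow to the right and rows downward; lengths in mm; the calibration is good to about 2 mm. A picture is of the moment at which its call begins. camera_info takes no time and is no camera call.
- arm.job_done(): hands the job in, once; it reports no verdict.
Trained networks look in the newest picture that a camera, given by its name, has taken for a name from the list of things; names that differ only in an ending like _2 or _b are one class to them, and where a whole thing is asked for, a point or a joint stands for the part that bears it (a point fixed in the world has none). Each returns a list of dicts, best first, with "confidence" (0 to 1); they miss things now and then, are a little off and sometimes report something else, mostly with a low value. They report only what shows in the picture. A call takes as long as a camera call.
- arm.outline_of(thing, camera): "mask" (480x640 bool, what is visible of it) and "extent" ([left, top, width, height] in pixels, round what is visible of it).
- arm.place_of(thing, camera): "uv" ([column, row] in pixels: a listed point, or the origin of a listed thing).
The state is a dict: "clock": time; "joints": joint angles; "joint_vel": joint speeds; "joint_efforts": joint torques, N m; "position": TCP position; "ee_rot": TCP orientation; "contact_force": force on the tool from outside, world axes, zero at the start; "wrist_torque": the same for the moment, N m; "gripper_width": finger opening in mm.
Only numpy, scipy, OpenCV 4.12 (cv2) and the standard library are available. Lean on these libraries where they do the work, as an engineer would, in place of code of your own. Each camera call takes 0.05 s, during which the arm holds its last target.

TASK

Clear the offcut lying on the scrap box's feed shelf: with the fingertips push it along the shelf, under the hanging flap, until it drops into the bin behind, then draw the fingers back out so that the flap swings fully shut. Only push it, never pick the offcut up, and leave the mallet, the cork sanding block and the spare offcut on the table where they are.

Things in the scene. Friction and masses are not known exactly. Their poses are not given: they have to be found in the camera images.
- drop_box: Waxed, slippery plywood scrap box fixed to the table, 300 long (x), 124 wide (y), 143 mm high. Origin on the table under the flap's hinge line; x points from the feed shelf through the flap into the bin, z up. Side cheeks 10 mm thick, 104 mm apart inside, tops 112 mm above the table for x below -20 mm, 140 mm beyond. A clear cover (top 143 mm above the table) roofs only the bin from x = 40 mm on.
- shelf_edge (a point): Middle of the feed shelf's far edge, at its top. The shelf runs level from the box's x = -150 mm (open end, towards the robot) to this edge at x = +24 mm, past the flap. Beyond: a drop into the bin (x = 24 to 140 mm, floor 6 mm above the table): once its centre is well past this edge (10 to 15 mm) the offcut tips and slides in by itself.
- flap (a joint): Opening angle of the aluminium flap hanging across the shelf, rad: 0 = shut, 1.4 = fully swung up into the bin. It swings only away from the feed shelf, moves freely (20 g) and falls shut by its own weight when nothing props it.
- flap_hinge (a point): Middle of the flap's hinge line, 134 mm above the table at the box's x = 0, along its y. The flap is U-shaped, 100 mm wide, 3 mm thick: two 22 mm arms at the sides, joined by a cross strip 27 to 41 mm below the hinge line. The 56 mm gap between the arms is open above, so upright fingers can follow the offcut up to 24 mm past the hinge line; the strip then leans on them until they are drawn back.
- flap_edge (a point): Middle of the flap's lower edge, 3 mm above the shelf when shut (the shelf top is 90 mm above the table).
- offcut_centre (a point): Centre of the small brown timber offcut on the feed shelf, 45 x 70 x 22 mm (x, y, z); about 50 g. Its long side (y) lies across the shelf, x points roughly at the flap. Centre 101 mm above the table while on the shelf.
- mallet: Wooden mallet lying on the table right of the box, 69 x 222 x 72 mm; origin at the centre of its underside. Leave alone.
- sanding_block: Cork sanding block on the table left of the box, 57 x 87 x 29 mm; origin at the centre of its underside. Leave alone.
- spare_offcut: A slimmer reddish timber offcut on the table left of the box, 35 x 85 x 18 mm; origin at the centre of its underside. Leave alone.
- offcut: The same offcut as a body; origin at the centre of its underside, axes as above.

How it is judged:
By the outcome, as a careful person would: the job done as asked, in the order asked, and still so for the second after the job is handed in, with the robot touching nothing.
It also fails if it takes over 35 s, if anything falls off the work surface, if the arm or the gripper's body presses on something with over 40 N, if the wrist force passes 120 N, or if a joint passes its speed limit or range.

## Working session

There is one attempt and no reset: what is moved stays moved. The work goes in short steps, Python scripts to look and compute and a tool call to move; the robot and the scene stay as the last step left them, time stands still between calls to the robot, and variables do not carry over. Pictures are saved under pics/ and viewed, and the job is handed in when it is done.

Besides the shell and the picture viewer there is one more tool, called after ">>>" as name(argument=value, ...), one argument or row to a line, values as JSON. play_rows: Moves the arm, as the interface text tells. Its arguments: {"type":"object","properties":{"motion":{"type":"array","items":{"type":"number"}}},"required":["motion"]}

```bash
mkdir -p pics; ls; python3 - <<'E'
from bench import arm
import cv2
s=arm.read_state(); print({k:s[k] for k in ('clock','position','ee_rot','gripper_width')}, arm.grip_depth)
for n in('side','top'):
    im,d=arm.get_image(n); cv2.imwrite(f'pics/{n}0.png',im[:,:,::-1])
    print(n,arm.camera_info(n))
    for th in('drop_box','shelf_edge','flap_hinge','flap_edge','offcut_centre','offcut','mallet','sanding_block','spare_offcut'):
        print(th,[(r['uv'],r['confidence']) for r in arm.place_of(th,n)[:2]])
print(arm.read_state()['clock'])
E
```

```text
pics
{'clock': 0.0, 'position': array([ 251.64394338, -571.45478736,  230.22959515]), 'ee_rot': array([-2.05825482e-01,  9.78588104e-01,  1.05979363e-03, -2.65479696e-04]), 'gripper_width': 85.60628048928861} 18.700000000000003
side {'fovy': 48.57676869607206, 'cx': 316.7746427314634, 'cy': 232.84063458863736, 'R': array([[-0.95700964,  0.28981213,  0.01189423],
       [ 0.12780355,  0.45813119, -0.87964883],
       [-0.26038202, -0.84031229, -0.47547498]]), 't': array([ 500.38620324,  -23.24947467, 1136.52827937])}
drop_box [([311.1, 276.3], 0.69)]
shelf_edge [([295.3, 233.7], 0.74)]
flap_hinge [([310.8, 208.8], 0.64)]
flap_edge [([308.2, 231.2], 0.56)]
offcut_centre [([349.2, 218.9], 0.91)]
offcut []
mallet []
sanding_block [([396.9, 296.9], 0.81)]
spare_offcut [([313.6, 328.5], 0.95)]
top {'fovy': 44.4831142284146, 'cx': 318.9577229110223, 'cy': 248.51431230529198, 'R': array([[ 0.01791956, -0.99983538,  0.00284651],
       [-0.99897085, -0.01802257, -0.04162256],
       [ 0.04166701, -0.00209772, -0.99912935]]), 't': array([ 93.63158572, 557.66817238, 937.46317619])}
drop_box [([343.7, 247.7], 0.58)]
shelf_edge [([346.1, 230.8], 0.74)]
flap_hinge [([349.2, 243.4], 0.87)]
flap_edge [([345.5, 245.3], 0.74)]
offcut_centre [([352.6, 291.9], 0.63)]
offcut [([351.8, 294.2], 0.57), ([345.2, 245.8], 0.36)]
mallet [([424.4, 209.6], 0.69), ([276.2, 322.2], 0.55)]
sanding_block [([345.6, 243.3], 0.4)]
spare_offcut [([253.6, 224.5], 0.91)]
1.0
```

View pics/side0.png

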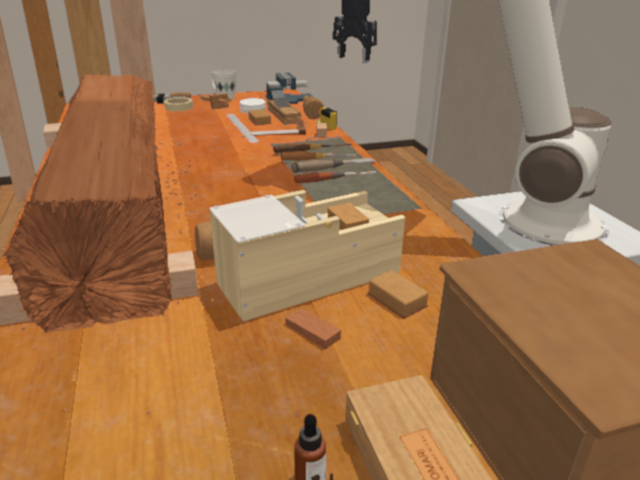

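View pics/top0.png

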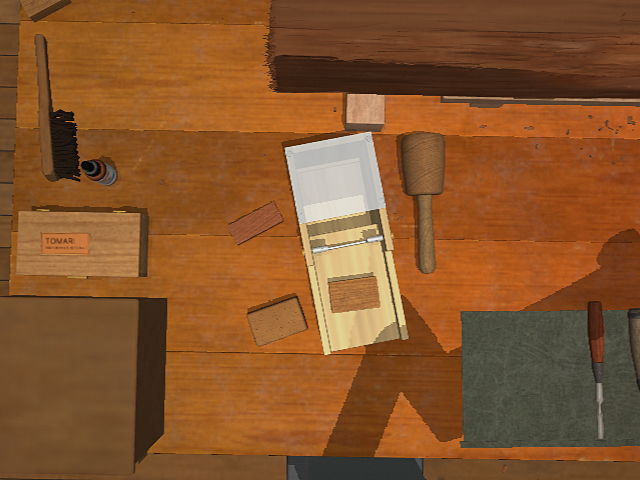

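The side view shows the box at mid-picture with the offcut at about (348,215). In the top view the flap rod is near (348,243), the offcut near (354,293), and the open shelf end near (366,345).

```bash
cat > h.py <<'E'
import numpy as np
from bench import arm
def cam(n):
    c=arm.camera_info(n); f=240/np.tan(np.radians(c['fovy'])/2); return f,c['cx'],c['cy'],np.array(c['R']),np.array(c['t'])
def ray(n,uv):
    f,cx,cy,R,t=cam(n); d=R.T@np.array([(uv[0]-cx)/f,(uv[1]-cy)/f,1.]); return -R.T@t,d
def atz(n,uv,z):
    o,d=ray(n,uv); return o+d*(z-o[2])/d[2]
def tri(a,b):
    o1,d1=ray('side',a);o2,d2=ray('top',b)
    A=np.stack([d1,-d2],1); s=np.linalg.lstsq(A,o2-o1,rcond=None)[0]
    p,q=o1+d1*s[0],o2+d2*s[1]; return (p+q)/2,np.linalg.norm(p-q)
def proj(n,X):
    f,cx,cy,R,t=cam(n); p=R@np.asarray(X,float)+t; return np.array([f*p[0]/p[2]+cx,f*p[1]/p[2]+cy])
E
python3 - <<'E'
from h import *
import cv2
np.set_printoptions(precision=1,suppress=True)
for a,b,n in [((295.3,233.7),(346.1,230.8),'shelf_edge'),((310.8,208.8),(349.2,243.4),'hinge'),((308.2,231.2),(345.5,245.3),'flapedge'),((349.2,218.9),(352.6,291.9),'offc')]:
    print(n,tri(a,b))
im,d=arm.get_image('top')
c=im[120:370,260:430]; cv2.imwrite('pics/t1.png',cv2.resize(c[:,:,::-1],None,fx=2.4*1.0,fy=2.4,interpolation=cv2.INTER_CUBIC))
im,d=arm.get_image('side')
c=im[170:320,200:420]; cv2.imwrite('pics/s1.png',cv2.resize(c[:,:,::-1],None,fx=3.5,fy=3.5,interpolation=cv2.INTER_CUBIC))
m=arm.outline_of('offcut','top'); 
for r in m[:2]:
    print(r['confidence'],r['extent'],cv2.minAreaRect(np.argwhere(r['mask'])[:,::-1].astype(np.float32)))
E
```

```text
shelf_edge (array([580.2,  63.8,  89.4]), np.float64(1.0993061881802677))
hinge (array([556.4,  62.2, 132.1]), np.float64(5.260711555827472))
flapedge (array([558.3,  64.5,  91.4]), np.float64(0.5526196226714578))
offc (array([486.2,  54.8, 100.2]), np.float64(7.356498332575407))
0.98 [328.4, 276.3, 50.0, 35.6] ((353.3153991699219, 294.0230712890625), (31.380786895751953, 48.74564743041992), 82.87498474121094)
0.65 [226.2, 204.3, 56.7, 40.6] ((254.63494873046875, 223.6280517578125), (22.5294132232666, 52.764705657958984), 61.927513122558594)
```

View pics/t1.png

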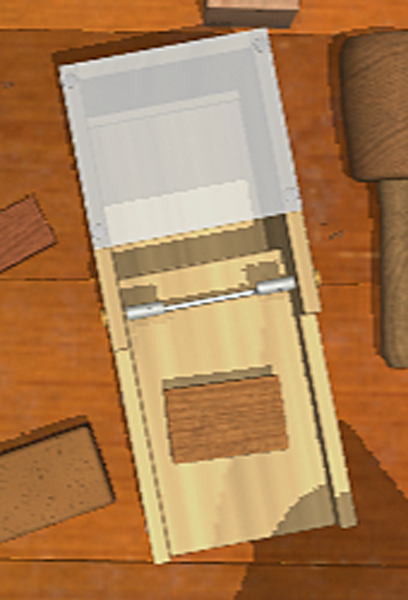

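View pics/s1.png

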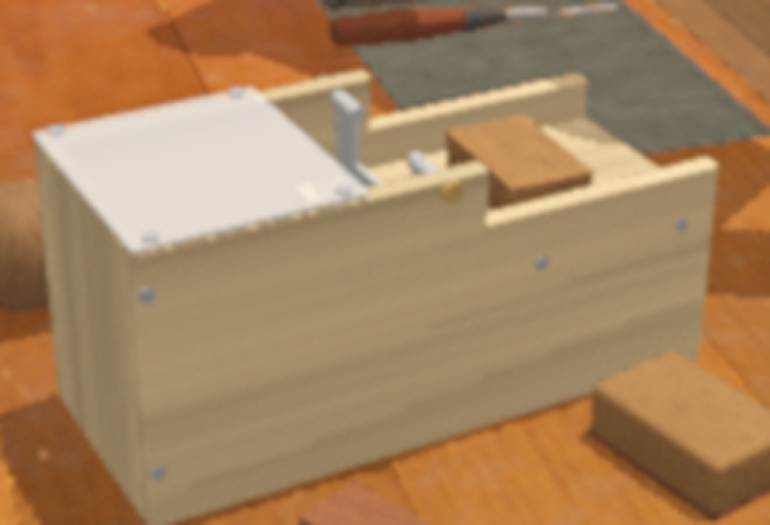

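```bash
cat >> h.py <<'E'
def box2w(p,P):
    x,y,a=p; P=np.atleast_2d(P); c,s=np.cos(a),np.sin(a)
    return np.stack([x+c*P[:,0]-s*P[:,1],y+s*P[:,0]+c*P[:,1],P[:,2]],1)
E
python3 - <<'E'
from h import *
from scipy.optimize import least_squares
np.set_printoptions(precision=1,suppress=True)
B=np.array([[150,62,143],[150,-62,143],[40,-62,143],[40,62,143],[-150,62,112],[-150,-62,112],[-20,62,140],[-20,-62,140]],float)
uv=np.array([[60,68],[268,30],[300,211],[97,249],[155,563],[355,524],[113,350],[319,310]])/2.4+[260,120]
# side view (scale 3.5, off 200,170): 
Bs=np.array([[150,62,143],[150,62,0],[-150,62,112],[-20,62,140],[-20,62,112],[150,-62,143]],float)
us=np.array([[135,252],[155,522],[716,162],[485,166],[486,223],[36,133]])/3.5+[200,170]
def res(p): return np.concatenate([(np.array([proj('top',X) for X in box2w(p,B)])-uv).ravel(),(np.array([proj('side',X) for X in box2w(p,Bs)])-us).ravel()])
def rt(p): return res(p)[:16]
for f in(res,rt):
    r=least_squares(f,[556,63,.1],loss='soft_l1'); print(r.x[:2],'yaw deg',np.degrees(r.x[2])); print(res(r.x).reshape(-1,2).T)
p=least_squares(res,[556,63,.1],loss='soft_l1').x
np.save('box.npy',p)
# offcut top corners in t1 -> z=112
oc=np.array([[163,390],[278,375],[289,449],[174,464]])/2.4+[260,120]
W=np.array([atz('top',q,112) for q in oc]); 
c,s=np.cos(p[2]),np.sin(p[2])
L=(W[:,:2]-p[:2])@np.array([[c,-s],[s,c]])
print('offcut corners box frame',L,L.mean(0), W.mean(0))
E
```

```text
[557.   63.9] yaw deg 11.904776190638461
[[-1.  -0.9  0.9 -1.7 -0.4  1.  -0.3  1.  -1.9 -2.1 -0.1  0.5 -0.3 -1.8]
 [-0.6 -1.2 -0.   0.8  1.5  1.3  1.   0.9 -1.8  1.5 -0.  -0.  -0.6 -1.2]]
[557.8  63.6] yaw deg 11.67237174853242
[[-0.4 -0.3  1.2 -1.4 -0.7  0.8 -0.2  1.2 -2.8 -2.9 -0.6 -0.2 -1.  -2.3]
 [-1.4 -1.7 -0.5  0.   0.8  1.   0.3  0.5 -2.   1.3  0.1 -0.  -0.6 -1.4]]
offcut corners box frame [[-47.5  36.8]
 [-51.7 -32.9]
 [-96.5 -30.8]
 [-92.3  38.7]] [-72.    2.9] [485.9  51.9 112. ]
```

>>> play_rows(
  motion=[12, 1.8, 6, 0, 0, 0, -2, 12, 3.6, 12, 0, 0, 0, -4, 12, 5.4, 18, 0, 0, 0, -6, 12, 7.2, 24, 0, 0, 0, -9, 12, 9.1, 30.5, 0, 0, 0, -12],
)

```text
clock: 1.78
position: [341.6, -270.8, 231.6]
ee_rot: [-0.101, 0.995, -0.0, 0.001]
contact_force: [2.3, 0.5, 0.3]
gripper_width: 10.0
```

>>> play_rows(
  motion=[12, 1.8, 6, 0, 0, 0, 0, 12, 3.6, 12, 0, 0, 0, 0, 12, 5.4, 18, 0, 0, 0, 0, 12, 7.2, 24, 0, 0, 0, 0, 12, 9.1, 30.5, 0, 0, 0, 0],
)

```text
clock: 2.4
position: [430.9, 29.1, 231.9]
ee_rot: [-0.103, 0.995, 0.0, 0.001]
contact_force: [1.2, -0.6, 0.1]
gripper_width: 10.3
```

>>> play_rows(
  motion=[12, 0, 0, 0, 0, 0, 0, 12, 0, 0, 0, 0, 0, 0, 12, 0, 0, 0, 0, 0, 0],
)

```text
clock: 2.78
position: [430.3, 25.9, 231.3]
ee_rot: [-0.102, 0.995, -0.0, -0.0]
contact_force: [-0.7, 0.1, -0.6]
gripper_width: 10.3
```

>>> play_rows(
  motion=[12, 0.4, 1.3, 0, 0, 0, 0, 12, 0.4, 1.3, -4, 0, 0, 0, 12, 0.4, 1.3, -8, 0, 0, 0, 12, 0.4, 1.3, -11, 0, 0, 0, 12, 0.4, 1.3, -11, 0, 0, 0],
)

```text
clock: 3.4
position: [433.4, 39.1, 119.7]
ee_rot: [-0.102, 0.995, -0.001, -0.002]
contact_force: [1.0, -0.1, 0.1]
gripper_width: 10.2
```

```bash
python3 - <<'E'
from h import *
import cv2
s=arm.read_state();print(s['position'],s['contact_force'],s['clock'])
im,d=arm.get_image('top')
a=cv2.resize(im[170:370,250:450,::-1],(400,400),interpolation=cv2.INTER_CUBIC)
im,d=arm.get_image('side')
b=cv2.resize(im[130:330,220:420,::-1],(400,400),interpolation=cv2.INTER_CUBIC)
cv2.imwrite('pics/c2.png',np.hstack([a,b]))
E
```

```text
[433.43953838  39.12962646 119.68273925] [ 1.0201647  -0.07222509  0.06905374] 3.4
```

View pics/c2.png

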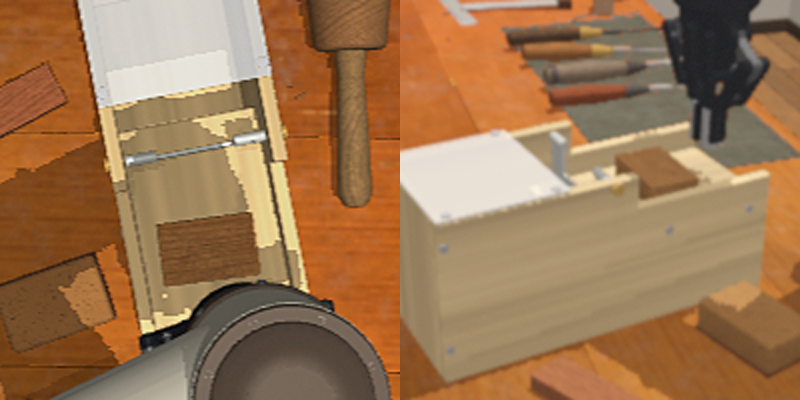

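```bash
python3 - <<'E'
from h import *
import cv2
im,d=arm.get_image('side')
b=cv2.resize(im[120:245,280:430,::-1],None,fx=5,fy=4.8,interpolation=cv2.INTER_CUBIC)
cv2.imwrite('pics/s3.png',b)
p=np.load('box.npy');s=arm.read_state();P=s['position']
c,si=np.cos(p[2]),np.sin(p[2])
for dy in(-40,-20,0,20,40):
  for dz in(0,20,40,70):
    X=P+[-si*dy,c*dy,dz]; u=proj('side',X); print(dy,dz,((u-[280,120])*[5,4.8]).round())
E
```

```text
-40 0 [397. 346.]
-40 20 [400. 296.]
-40 40 [403. 246.]
-40 70 [407. 169.]
-20 0 [428. 365.]
-20 20 [431. 315.]
-20 40 [434. 265.]
-20 70 [439. 187.]
0 0 [459. 385.]
0 20 [463. 335.]
0 40 [466. 284.]
0 70 [472. 204.]
20 0 [492. 406.]
20 20 [496. 355.]
20 40 [500. 303.]
20 70 [506. 223.]
40 0 [525. 428.]
40 20 [530. 376.]
40 40 [534. 323.]
40 70 [541. 242.]
```

View pics/s3.png

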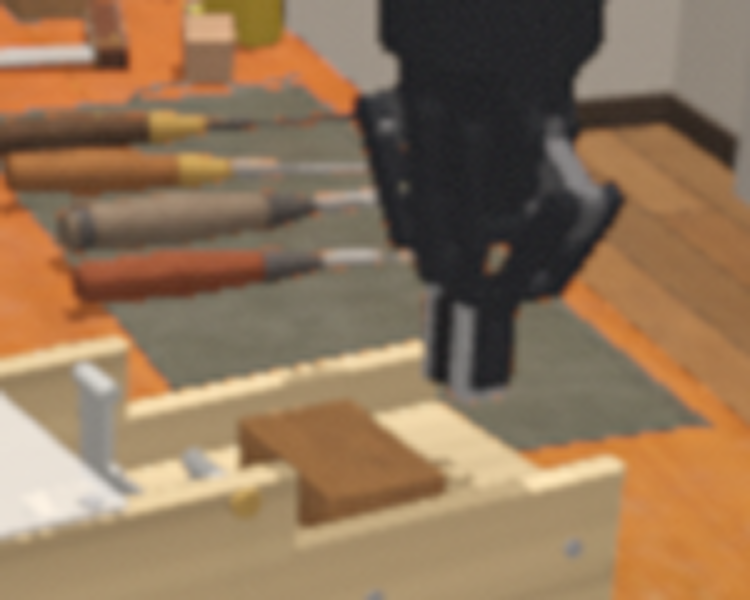

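>>> play_rows(
  motion=[12, 0, 0, -1, 0, 0, 0, 12, 0, 0, -2.1, 0, 0, 0, 12, 0.8, 0.16, -2.1, 0, 0, 0, 12, 1.6, 0.33, -2.1, 0, 0, 0, 12, 2.4, 0.5, -2.1, 0, 0, 0],
)

```text
clock: 4.18
position: [459.6, 45.2, 100.5]
ee_rot: [-0.103, 0.995, 0.0, 0.0]
contact_force: [-0.5, 0.3, 0.5]
gripper_width: 10.5
```

>>> play_rows(
  motion=[12, 0.7, 0.15, 0, 0, 0, 0, 12, 1.4, 0.29, 0, 0, 0, 0, 12, 2.1, 0.44, 0, 0, 0, 0, 12, 2.8, 0.58, 0, 0, 0, 0, 12, 3.5, 0.73, 0, 0, 0, 0],
)

```text
clock: 4.8
position: [494.1, 52.3, 100.3]
ee_rot: [-0.102, 0.995, -0.0, -0.0]
contact_force: [0.3, -0.4, 1.3]
gripper_width: 10.4
```

```bash
cat > look.py <<'E'
from h import *
import cv2,sys
p=np.load('box.npy');s=arm.read_state();P=s['position']
c,si=np.cos(p[2]),np.sin(p[2]); d=P[:2]-p[:2]
print('box',c*d[0]+si*d[1],-si*d[0]+c*d[1],P[2],s['contact_force'].round(1),s['clock'])
im,_=arm.get_image('top')
a=cv2.resize(im[140:340,250:450,::-1],(400,400),interpolation=cv2.INTER_CUBIC)
im,_=arm.get_image('side')
b=cv2.resize(im[150:290,220:360,::-1],(400,400),interpolation=cv2.INTER_CUBIC)
cv2.imwrite(f'pics/{sys.argv[1]}.png',np.hstack([a,b]))
E
python3 look.py c4
```

```text
box -63.961575061830395 1.6203143196963268 100.3032711328091 [ 0.3 -0.4  1.3] 4.8
```

View pics/c4.png

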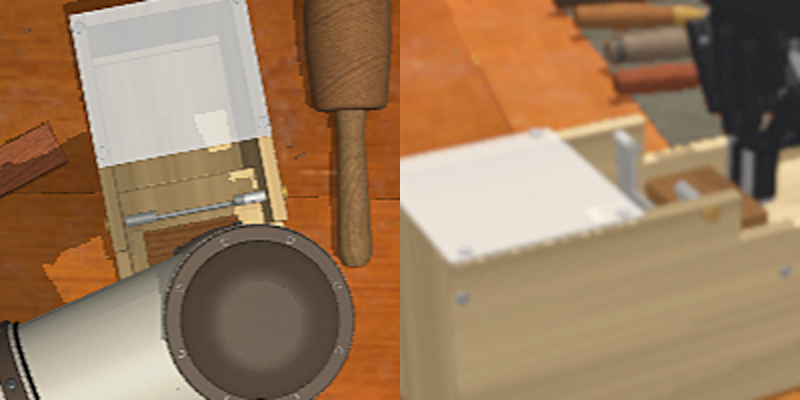

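The offcut is squarely in front of the fingers, its front edge just short of the flap (top crop around (190,232)).

>>> play_rows(
  motion=[12, 0.7, 0.15, 0, 0, 0, 0, 12, 1.4, 0.29, 0, 0, 0, 0, 12, 2.1, 0.44, 0, 0, 0, 0, 12, 2.8, 0.58, 0, 0, 0, 0, 12, 3.5, 0.73, 0, 0, 0, 0],
)

```text
clock: 5.52
position: [529.1, 59.6, 100.3]
ee_rot: [-0.102, 0.995, -0.0, -0.0]
contact_force: [-0.6, -0.3, 0.5]
gripper_width: 10.0
```

```bash
python3 look.py c5
```

```text
box -28.155594923733616 1.5196693790380564 100.28223993194577 [-0.6 -0.3  0.5] 5.525
```

View pics/c5.png

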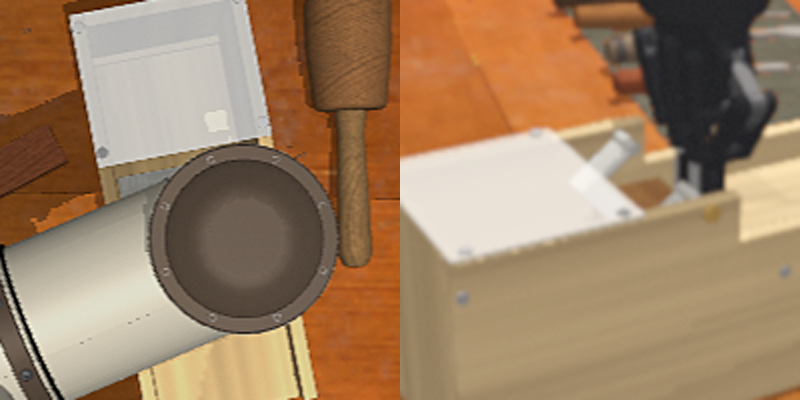

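The flap has swung up over the offcut (side crop around (605,160)). I'm pushing on.

>>> play_rows(
  motion=[12, 0.7, 0.15, 0, 0, 0, 0, 12, 1.4, 0.29, 0, 0, 0, 0, 12, 2.1, 0.44, 0, 0, 0, 0, 12, 2.8, 0.58, 0, 0, 0, 0, 12, 3.5, 0.73, 0, 0, 0, 0],
)

```text
clock: 6.25
position: [564.2, 67.0, 100.3]
ee_rot: [-0.102, 0.995, 0.0, 0.0]
contact_force: [-0.6, -0.3, 0.8]
gripper_width: 10.4
```

```bash
python3 look.py c6
```

```text
box 7.675588777202447 1.5051895454036026 100.30668427922664 [-0.6 -0.3  0.8] 6.25
```

View pics/c6.png

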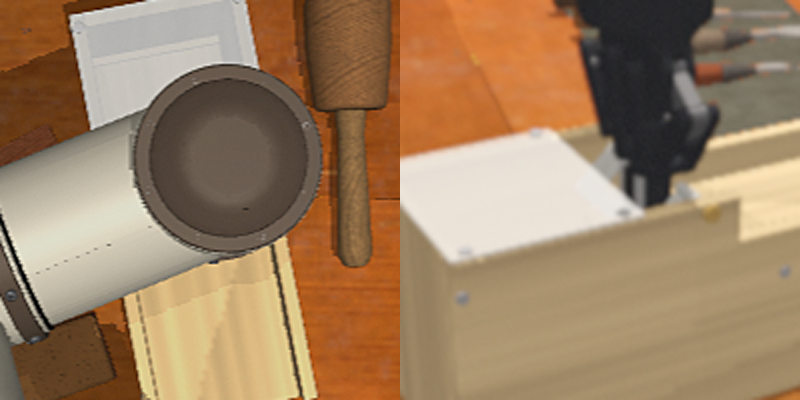

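>>> play_rows(
  motion=[12, 0.3, 0.06, 0, 0, 0, 0, 12, 0.3, 0.06, 0, 0, 0, 0, 12, 0.3, 0.06, 0, 0, 0, 0, 12, 0.3, 0.06, 0, 0, 0, 0, 12, 0.3, 0.06, 0, 0, 0, 0],
)

```text
clock: 6.98
position: [566.5, 67.4, 100.3]
ee_rot: [-0.102, 0.995, -0.0, -0.0]
contact_force: [-0.2, -0.9, 0.1]
gripper_width: 10.1
```

>>> play_rows(
  motion=[12, -0.7, -0.15, 0, 0, 0, 0, 12, -1.6, -0.33, 0, 0, 0, 0, 12, -2.6, -0.54, 0, 0, 0, 0, 12, -3.6, -0.75, 0, 0, 0, 0, 12, -4.6, -0.96, 0, 0, 0, 0],
)

```text
clock: 7.6
position: [519.8, 57.7, 100.4]
ee_rot: [-0.103, 0.995, 0.0, 0.0]
contact_force: [0.1, 0.4, -0.3]
gripper_width: 10.4
```

>>> play_rows(
  motion=[12, -1, -0.21, 0, 0, 0, 0, 12, -2.5, -0.52, 0, 0, 0, 0, 12, -4, -0.84, 0, 0, 0, 0, 12, -5.5, -1.15, 0, 0, 0, 0, 12, -7, -1.46, 0, 0, 0, 0],
)

```text
clock: 8.22
position: [449.6, 43.0, 100.4]
ee_rot: [-0.103, 0.995, 0.0, 0.0]
contact_force: [0.1, -0.7, 0.9]
gripper_width: 9.9
```

```bash
python3 look.py c7
```

```text
box -109.41677477972055 1.7046685380608189 100.36825677108067 [ 0.1 -0.7  0.9] 8.225
```

View pics/c7.png

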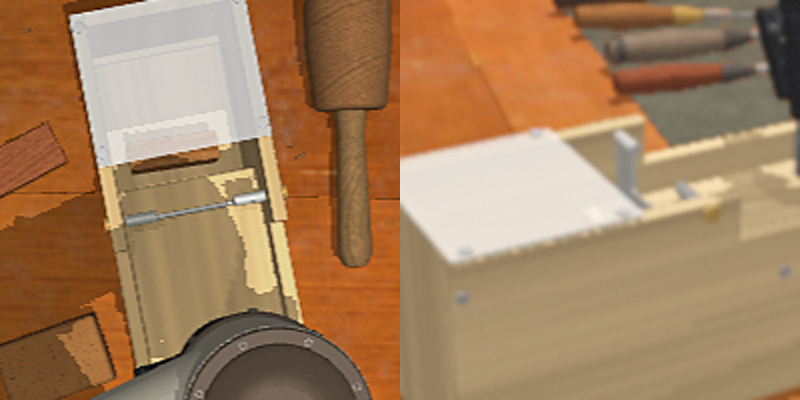

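The top crop shows the offcut in the bin at about (175,155), and the flap strip is back at its starting place. I'll raise the arm clear and then check both.

>>> play_rows(
  motion=[12, 0, 0, 3, 0, 0, 0, 12, 0, 0, 8, 0, 0, 0, 12, -0.5, -5, 12, 0, 0, 0, 12, -1, -11, 13, 0, 0, 0, 12, -2, -17, 13, 0, 0, 0],
)

```text
clock: 8.95
position: [431.7, -128.3, 232.1]
ee_rot: [-0.103, 0.995, -0.0, 0.002]
contact_force: [1.3, 0.4, -0.9]
gripper_width: 10.4
```

```bash
python3 - <<'E'
from h import *
import cv2
np.set_printoptions(precision=1,suppress=True,linewidth=150)
p=np.load('box.npy')
im,d=arm.get_image('top')
cv2.imwrite('pics/full8.png',im[:,:,::-1])
a=cv2.resize(im[120:270,270:410,::-1],(560,600),interpolation=cv2.INTER_CUBIC)
cv2.imwrite('pics/t8.png',a)
s,_=arm.get_image('side')
b=cv2.resize(s[180:280,200:340,::-1],(700,500),interpolation=cv2.INTER_CUBIC)
cv2.imwrite('pics/s8.png',b)
# heights along box centre line
f,cx,cy,R,t=cam('top')
v,u=np.mgrid[0:480,0:640]; X=np.stack([(u-cx)/f*d,(v-cy)/f*d,d],-1).reshape(-1,3)
W=(X-t)@R; q=W[:,:2]-p[:2]; c,si=np.cos(p[2]),np.sin(p[2]); bx=q[:,0]*c+q[:,1]*si; by=-q[:,0]*si+q[:,1]*c
for x in range(-30,45,4):
    print(x,[round(float(np.median(W[m,2])),0) if (m:=((abs(bx-x)<2)&(abs(by-y)<4))).any() else None for y in(-36,-20,0,20,36)])
for n in('top','side'):
  for th in('flap_edge','offcut','mallet','sanding_block','spare_offcut'): print(n,th,[(r['uv'],r['confidence']) for r in arm.place_of(th,n)[:2]])
print(arm.read_state()['clock'])
E
```

```text
-30 [89.0, 89.0, 89.0, 89.0, 89.0]
-26 [89.0, 89.0, 89.0, 89.0, 89.0]
-22 [89.0, 90.0, 89.0, 89.0, 89.0]
-18 [89.0, 89.0, 90.0, 89.0, 90.0]
-14 [90.0, 88.0, 88.0, 88.0, 89.0]
-10 [88.0, 89.0, 89.0, 89.0, 88.0]
-6 [89.0, 88.0, 90.0, 89.0, 89.0]
-2 [111.0, 89.0, 90.0, 89.0, 91.0]
2 [137.0, 106.0, 105.0, 106.0, 136.0]
6 [135.0, 89.0, 89.0, 89.0, 136.0]
10 [89.0, 88.0, 89.0, 89.0, 89.0]
14 [88.0, 89.0, 89.0, 89.0, 89.0]
18 [88.0, 89.0, 89.0, 89.0, 89.0]
22 [89.0, 88.0, 88.0, 89.0, 89.0]
26 [88.0, 87.0, 88.0, 88.0, 88.0]
30 [4.0, 5.0, 5.0, 3.0, 4.0]
34 [4.0, 5.0, 6.0, 5.0, 5.0]
38 [5.0, 5.0, 5.0, 4.0, 4.0]
42 [73.0, 49.0, 50.0, 47.0, 41.0]
top flap_edge [([346.4, 246.0], 0.71), ([347.4, 245.5], 0.34)]
top offcut [([337.5, 222.5], 0.85)]
top mallet [([424.1, 209.7], 0.55), ([345.1, 227.3], 0.39)]
top sanding_block [([280.8, 323.3], 0.97)]
top spare_offcut [([255.0, 224.8], 0.7)]
side flap_edge [([308.3, 232.1], 0.79)]
side offcut []
side mallet []
side sanding_block []
side spare_offcut [([315.4, 329.7], 0.95)]
9.55
```

View pics/t8.png

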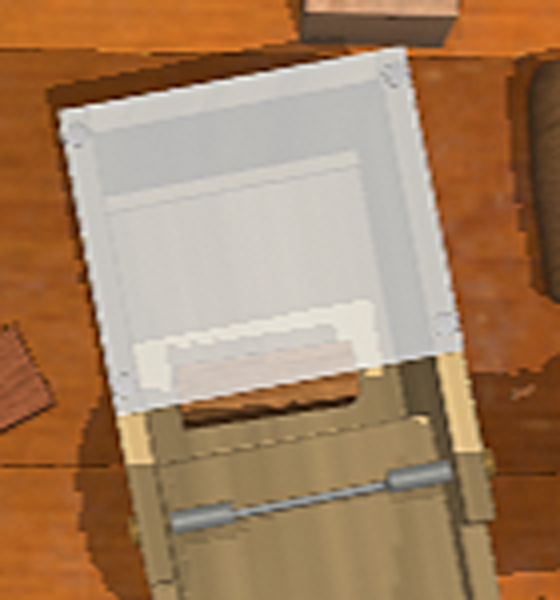

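View pics/s8.png

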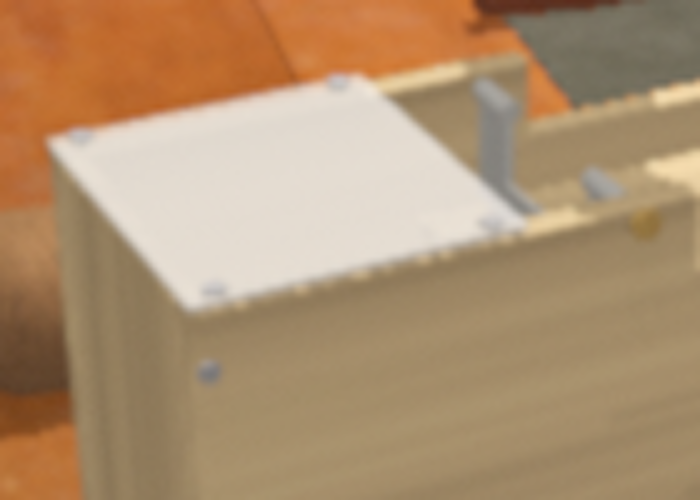

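View pics/full8.png

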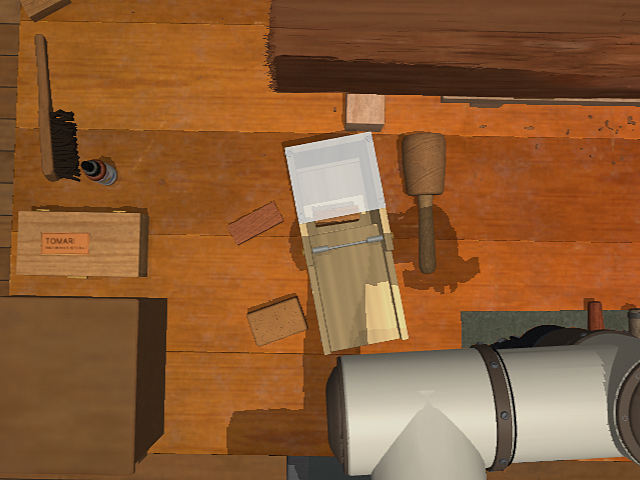

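The flap strip is back at its rest height (106 mm at x≈2), the shelf reads a bare 89 mm everywhere, and the offcut is in the bin at about (335,222). The three other objects sit where they were in the first picture.

```bash
python3 -c "
from bench import arm
print(arm.job_done(), arm.read_state()['clock'])"
```

```text
the job is handed in; nothing more can be done
the job is handed in; nothing more can be done
```

The offcut is in the bin and the flap is shut. I pushed it along the shelf with nearly shut fingertips (10 mm open), drew the fingers straight back out, raised the arm clear and handed in at about 9.6 s.

Last checks, taken from the pictures after withdrawing:
- **Offcut:** the shelf is bare (depth reads 88–90 mm all along), and the offcut shows in the bin in the top view. Part of it is under the cover, so I could not see whether it lies flat.
- **Flap:** its strip reads about 106 mm high at the box's x ≈ 2 mm. The flap edge is within 1 px of its starting place in both views.
- **Mallet and spare offcut:** they are within 1.5 px of their first reading in the top view.
- **Sanding block:** it looks unmoved in the pictures. The network's first top-view reading of it was a low-confidence false hit, and it found no block in the last side view, so there is no number to compare.
- **Forces:** the force readings at the end of each move stayed under about 3 N.

The box position from the fitted corners and from the detected points differed by up to 5 mm. I used the fit, and the push ran straight.

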